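# Surface-temperature check of a slide-drying hotplate

## Robot

A 6-joint arm with a two-finger parallel gripper is mounted at the origin on the work surface. World frame = base frame: x ahead of the robot, y to its left, z up, the work surface at z = 0. Lengths are in m, angles in rad, forces in N, time in s.
With the tool pointing down it reaches from about 0.35 to 0.975 m from the base axis. Payload 4.9 kg.
Tool frame: the origin (TCP) lies at the very end of the fingers, on their centre line; the grasp point (between the pads) lies 19 mm behind it; z points along the fingers, y is the line along which they close (so a half turn about z gives the same grasp; the last joint's range is limited). The gripper opens to 85 mm and grips with 20 to 120 N. Pads are 22 mm wide; open, the fingers measure 114 mm over their backs; the gripper's body (76 mm by 85 mm) begins 54 mm behind the grasp point. The pads swing forward as they close: fully open they stand 13 mm farther back than shut.
Start: joints at [-1.367, 0.053, 1.613, -0, 1.476, -0.119], TCP at [0.198, -0.593, 0.231] pointing down, gripper open.
Joint ranges: [-3.01, 3.01], [-1.01, 2.22], [0.06, 2.58], [-1.02, 4.17], [0.09, 2.62], [-3.14, 3.14]. Speed limits (rad/s): [2.57, 2.57, 3.14, 3.14, 3.14, 3.14].

## Interface

Orientations are given as a rotation vector (axis times angle).
In Python, from station import get_obs, get_image, get_calibration, finish_job gives the robot as it stands.
- The arm moves only by the tool servo_tool, never from a script. Its argument "increments" is a list of rows, each a list of 5 numbers: the opening, from 0 (shut) to 1 (fully open), then the shift along the tool's x, y, z in mm, then the turn about the tool's z in degrees. In form: [[jaw, tx, ty, tz, spin], ...]. A call has 1 to 12 rows; each row shifts and turns the commanded pose from where the row before left it, along the tool's axes as they then stand; what a row does not reach is not made up. A row lasts 1/8 s, in which the tool goes at most 62.5 mm and 10.7 degrees, less where a joint would pass 70% of its speed; a pose out of reach is approached as far as the arm can. A call is refused whole if a number of a shift passes 62.5 or a number of a turn 10.7, either way. A call with a gripper value outside its range is refused whole. The fingers move at their own pace and stop on an object; "force" is the grip in N (left out, the last holds). Time passes only in rows, so rows that do not move let the fingers close. It gives the time, the measured TCP pose, the force, the opening and the grip force at its end, in the units of the state.
- get_obs(): the state, without advancing time (a new reading comes with each control period).
- get_image(name): name is "scene" or "top"; returns the picture (400x640x3 uint8, red, green, blue); there is no depth.
- get_calibration(name): a dict with "fx", "fy", "cx", "cy" (pixels), "R" (3x3) and "t" (3): a world point X has camera coordinates R X + t. Camera axes: x right, y down, z forward; pixel columns grow to the right and rows downward; lengths in m; the calibration is good to about 2 mm. A picture is of the moment at which its call begins. get_calibration takes no time and is no camera call.
- finish_job(): hands the job in; it is judged then, once.
The state is a dict: "t": time; "q": joint angles; "dq": joint speeds; "effort": joint torques, N m; "tool_pos": TCP position; "tool_rot": TCP orientation; "contact_force": force on the tool from outside, world axes, zero at the start; "wrist_torque": the same for the moment, N m; "opening": finger opening in m; "grip_force": force on a finger pad.
Only numpy, scipy, OpenCV 4.12 (cv2) and the standard library are available. Lean on these libraries where they do the work, as an engineer would, in place of code of your own. Each camera call takes 0.05 s, during which the arm holds its last target. There are 200 camera calls.

## Task

Check the slide-drying hotplate: draw the surface thermometer out of its inclined holder and set its tip inside the one test ring on the plate that no slide rack is standing on. Hold it upright, square to the plate, and press only lightly, so that the sprung tip goes about half way in and never hard against its stop. Finish while still holding it there, steady, with the racks, the mould and the bottle left where they are.

Things in the scene. Friction and masses are not known exactly. Their poses are not given: they have to be found in the camera images.
- thermometer: Loose surface thermometer, 192 mm, 0.1 kg. Origin: centre of the tip face with the tip out; +z runs up to the head. 12 mm round sprung copper tip, 7 mm steel stem, round 18 mm black nose at z = 70-100 mm, white head 30 (x) by 26 mm (y) at z = 100-192, display on its +x face. Starts nose down in the holder's bore, head on the mouth, leaning as the holder does, its +y along the holder's +y.
- thermo_grip (a point): Point on the thermometer's axis inside the white head, 160 mm from the tip face and 32 mm below the top end, a good place to grip (26 mm across y); axes as the thermometer's.
- tip_face (a point): Centre of the underside of the sprung contact tip (moves with the tip; z along the thermometer to the head).
- tip (a joint): How far the sprung tip is pushed in: 0 = out, 0.008 m = against its stop. Spring about 0.3 N to start and 0.6 N per mm: about 2.7 N half way, 5.1 N at the stop.
- holder: Fixed bench holder: steel base 130 by 80 by 8 mm, grey 46 mm square sleeve, 42 mm long, between two cheeks (56 mm over them in y), leaning 20 degrees (0.35 rad) from vertical towards its -x, roughly towards the robot. Bore 22 mm, open below. Origin on the bench, 15 mm to the -x side of the base's centre.
- holder_mouth (a point): Centre of the bore's mouth on the top of the holder's sleeve, 118 mm above the bench; axes as the holder's (z vertical, not tilted). The thermometer draws out along its own tilted axis; the tip is clear of the mouth after 100 mm.
- hotplate: Fixed slide-drying hotplate, 260 (x) by 420 (y) by 85 mm high, white housing with a dark flat level top and the control panel on its -x side. Origin on the bench under its centre. Three engraved test rings, 28 mm inside, lie in a row along y on the top, 130 mm apart and 35 mm to the -x side of the middle.
- ring_left (a point): Centre of the test ring at the hotplate's +y end, on the top surface (85 mm above the bench).
- ring_middle (a point): Centre of the middle test ring, on the top surface.
- ring_right (a point): Centre of the test ring at the hotplate's -y end, on the top surface.
- rack_a: Steel slide rack filled with glass slides, 110 (x) by 84 (y) by 68 mm high with its bail, loose, standing on the hotplate with its centre about 38 mm beyond (hotplate's +x) one of the rings, which it covers. Origin: centre of its underside.
- rack_b: Second steel slide rack of the same size, partly filled, loose, covering another ring in the same way. Origin: centre of its underside.
- mould: Small open steel base mould, 24 by 34 by 10 mm, loose, standing on the hotplate about 38 mm beyond (hotplate's +x) the free ring, not on it. Origin: centre of its underside.
- bottle: White reagent bottle, 64 mm wide and 150 mm high, loose on the bench beyond the holder. Origin: centre of its underside.
Mind the look-alikes: they are no part of the job. There is more than one size of the holder; the one meant has the size given above.

How it is judged:
By the outcome, as a careful person would: the job done as asked, in the order asked, and still so for the second after the job is handed in, while the arm keeps its last pose, push and grip.
It also fails if it takes over 43 s, if anything falls off the work surface, if the arm or the gripper's body presses on something with over 40 N, if the wrist force passes 120 N, or if a joint passes its speed limit or range.

## Working session

There is one attempt and no reset: what is moved stays moved. The work goes in short steps, Python scripts to look and compute and a tool call to move; the robot and the scene stay as the last step left them, time stands still between calls to the robot, and variables do not carry over. Pictures are saved under pics/ and viewed, at most 10 in all, crops included, and the job is handed in when it is done.

Besides the shell and the picture viewer there is one more tool, called after "Request:" as name(argument=value, ...), one argument or row to a line, values as JSON. servo_tool: Moves the arm, as the interface text tells. Its arguments: {"type":"object","properties":{"increments":{"type":"array"},"force":{"type":"number"}},"required":["increments"]}

```bash
mkdir -p pics; python3 - <<'E'
from station import *
import cv2
for n in("scene","top"):
    cv2.imwrite(f"pics/{n}0.png",get_image(n)[:,:,::-1]); c=get_calibration(n); print(n,c)
o=get_obs();print(o["tool_pos"],o["tool_rot"],o["t"],o["opening"])
E
```

```text
scene {'fx': 505.34991570358466, 'fy': 505.34991570358466, 'cx': 320.72163579166056, 'cy': 201.05417843686718, 'R': array([[ 0.80989967,  0.58656713, -0.0012368 ],
       [ 0.46731251, -0.64651095, -0.60302787],
       [-0.35451593,  0.4878141 , -0.79771916]]), 't': array([-0.41892067, -0.10488781,  1.72824427])}
top {'fx': 410.6348172549818, 'fy': 410.6348172549818, 'cx': 322.3490864346775, 'cy': 201.52404428053984, 'R': array([[-0.01150986, -0.99971967, -0.02069085],
       [-0.98406868,  0.01499618, -0.17715516],
       [ 0.17741578,  0.01832219, -0.98396541]]), 't': array([0.04823716, 0.49560948, 1.0452941 ])}
[ 0.19814909 -0.59218133  0.23016306] [-3.09893751e+00 -5.04530046e-01  8.10333735e-05] 0.1 0.08523679110954586
```

View pics/scene0.png

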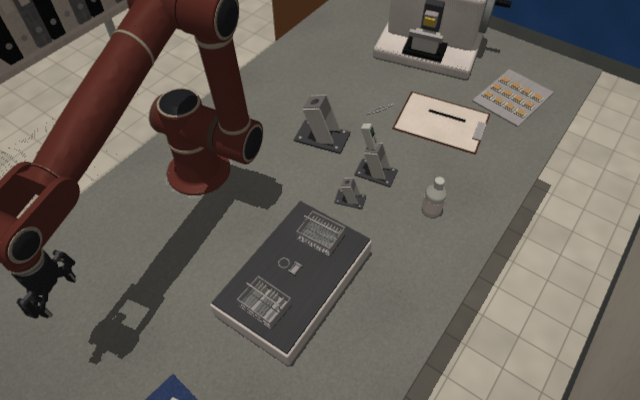

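View pics/top0.png

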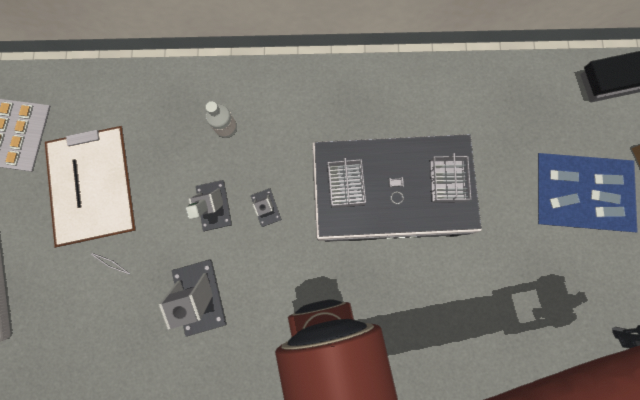

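Top view: racks cover the two outer rings. The free ring is the middle one, at about (397,198), with the mould at (396,182). The thermometer's holder is at about (210,206) in top and (373,155) in scene. The next step is to zoom in.

```bash
python3 - <<'E'
import cv2,numpy as np
t=cv2.imread("pics/top0.png");s=cv2.imread("pics/scene0.png")
a=cv2.resize(t[170:240,175:245],None,fx=8,fy=8,interpolation=cv2.INTER_CUBIC)[:,:]
b=cv2.resize(s[115:195,350:405],(385,560),interpolation=cv2.INTER_CUBIC)
c=np.hstack([a[:, :400],b])
cv2.imwrite("pics/h.png",np.hstack([cv2.resize(a,(410,410)),cv2.resize(b,(282,410))]))
cv2.imwrite("pics/p.png",cv2.resize(t[125:245,305:485],(800,533),interpolation=cv2.INTER_CUBIC))
E
```

```text
(no output)
```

View pics/h.png

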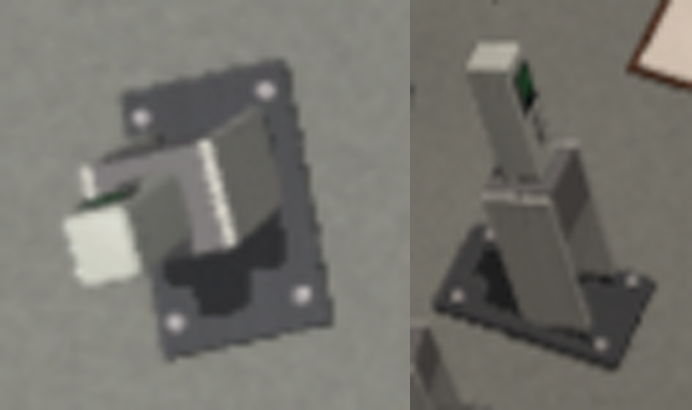

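View pics/p.png

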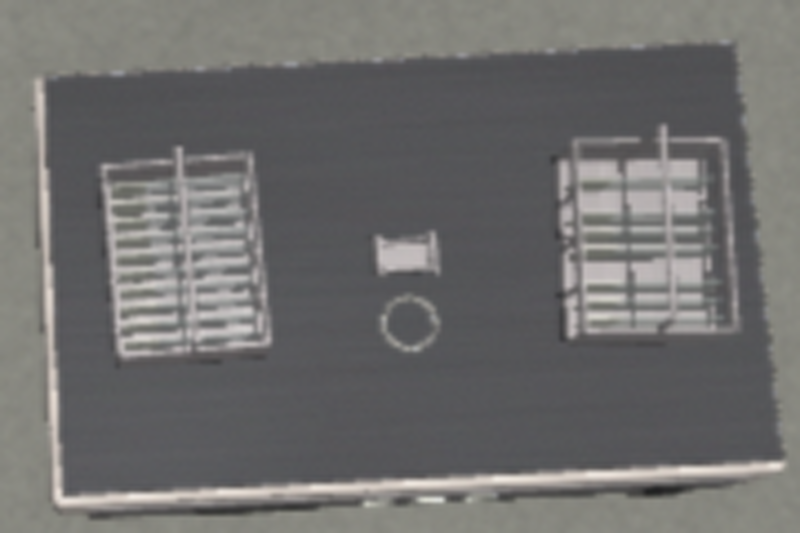

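```bash
cat >h.py <<'E'
import numpy as np
from station import *
from scipy.optimize import least_squares
C={n:get_calibration(n) for n in("top","scene")}
def proj(n,X):
    c=C[n];p=np.atleast_2d(X)@c["R"].T+c["t"];return np.c_[c["fx"]*p[:,0]/p[:,2]+c["cx"],c["fy"]*p[:,1]/p[:,2]+c["cy"]]
def ray(n,uv,z):
    c=C[n];d=c["R"].T@np.array([(uv[0]-c["cx"])/c["fx"],(uv[1]-c["cy"])/c["fy"],1]);o=-c["R"].T@c["t"];return o+d*(z-o[2])/d[2]
def rz(a):return np.array([[np.cos(a),-np.sin(a),0],[np.sin(a),np.cos(a),0],[0,0,1]])
def un(p,s,x0,y0):return (np.array(p,float)+.5)/s-.5+[x0,y0]
E
python3 - <<'E'
from h import *
T=un([(122,95),(287,60),(332,322),(168,360)],410/70,175,170)
S=un([(25,305),(70,225),(247,283),(205,368)],410/80,350,115)
ht=un([(103,246)],410/70,175,170); hs=un([(85,56)],410/80,350,115)
# base corners world from each view
for p in T: print("T",ray("top",p,.008).round(4))
for p in S: print("S",ray("scene",p,.008).round(4))
th=.349
A=np.array([-np.sin(th),0,np.cos(th)])
loc=np.array([[x,y,.008] for x,y in((80,40),(80,-40),(-50,-40),(-50,40))])*[1e-3,1e-3,1]
def mod(v):
    R=rz(v[2]);o=np.r_[v[:2],0]
    # mouth at height .118, x offset unknown v[3]
    m=np.array([v[3],0,.118]);top=m+A*.092
    return o+loc@R.T,o+R@top,o+R@m
def f(v,parts=False):
    b,t,m=mod(v); 
    pt=proj("top",b);r=[ (pt-T).ravel(), (proj("top",t)-ht).ravel(),(proj("scene",t)-hs).ravel()]
    ps=proj("scene",b)
    # nearest matching of corners
    r.append(np.concatenate([S[i]-ps[np.argmin(np.linalg.norm(ps-S[i],axis=1))] for i in range(4)]))
    return np.concatenate(r)
s=least_squares(f,[.5,.3,.2,-.0])
print(s.x,f(s.x).round(1)); b,t,m=mod(s.x); print("mouth",m,"top",t)
R=rz(s.x[2]);g=t-R@A*.032;print("grip",g,"axis",R@A)
# ring
r=un([(410,323)],800/180,305,125)[0];print("ring",r,ray("top",r,.085),proj("scene",ray("top",r,.085)))
E
```

```text
T [0.5527 0.3951 0.008 ]
T [0.5684 0.3168 0.008 ]
T [0.4427 0.2918 0.008 ]
T [0.426 0.368 0.008]
S [0.4457 0.2932 0.008 ]
S [0.4312 0.3698 0.008 ]
S [0.5545 0.3954 0.008 ]
S [0.5695 0.317  0.008 ]
[ 0.48380502  0.34056524  0.19890069 -0.00389522] [-0.2 -0.6 -0.1 -0.6  0.1  0.  -0.7 -0.3  0.1 -0.2 -0.3  0.2  1.   0.1
  1.   0.6  0.   0.1 -0.2 -0.1]
mouth [0.4799866  0.33979558 0.118     ] top [0.44914669 0.33357931 0.20445379]
grip [0.45987362 0.33574149 0.17438291] axis [-0.33521635 -0.06756815  0.93971514]
ring [396.8625 197.2875] [ 0.49703394 -0.14929061  0.085     ] [[283.46784077 262.86853795]]
```

The holder fit is good to under 1 px. I'll spin to the holder's yaw, then travel high over the plate.

Request:
servo_tool(
  increments=[
    [1,0,0,-40,7.1],
    [1,43.8,-6.5,0,0],
    [1,43.8,-6.5,0,0],
    [1,43.8,-6.5,0,0],
    [1,43.8,-6.5,0,0],
    [1,43.8,-6.5,0,0],
    [1,43.8,-6.5,0,0],
    [1,11.8,-54.6,0,0],
    [1,11.8,-54.6,0,0],
    [1,11.8,-54.6,0,0],
    [1,11.8,-54.6,0,0],
    [1,11.8,-54.6,0,0],
  ],
  force=40,
)

```text
t: 1.6
tool_pos: [0.4516, -0.2214, 0.2707]
tool_rot: [-3.125, -0.311, 0.001]
contact_force: [0.3, -0.4, -0.1]
opening: 0.0852
grip_force: 0.0
```

Request:
servo_tool(
  increments=[
    [1,11.8,-54.6,0,0],
    [1,11.8,-54.6,0,0],
    [1,11.8,-54.6,0,0],
    [1,11.8,-54.6,0,0],
    [1,11.8,-54.6,0,0],
    [1,11.8,-54.6,0,0],
    [1,11.8,-54.6,0,0],
    [1,11.8,-54.6,0,0],
    [1,11.8,-54.6,0,0],
    [1,0,0,0,0],
    [1,0,0,0,0],
  ],
)

```text
t: 2.98
tool_pos: [0.4588, 0.2791, 0.2707]
tool_rot: [3.125, 0.312, -0.002]
contact_force: [0.7, 0.3, 0.0]
opening: 0.0854
grip_force: 0.0
```

```bash
cat >>h.py <<'E'
from scipy.spatial.transform import Rotation as Ro
def go(target,yaw=None):
    o=get_obs();R=Ro.from_rotvec(o["tool_rot"]).as_matrix();psi=np.degrees(np.arctan2(R[1,0],R[0,0]))
    print("t",o["t"],"pos",np.round(o["tool_pos"],4),"yaw",psi.round(2),"zdir",R[:,2].round(4),"tool shift mm",(R.T@(np.array(target)-o["tool_pos"])*1e3).round(1),"F",np.round(o["contact_force"],2),"open",o["opening"])
E
python3 -c "
from h import *
go([.4599,.3357,.1554])"
```

```text
t 2.975 pos [0.4588 0.2791 0.2707] yaw 11.42 zdir [-9.e-04 -1.e-03 -1.e+00] tool shift mm [ 12.4 -55.3 115.3] F [0.69 0.3  0.04] open 0.08539749958401384
```

Request:
servo_tool(
  increments=[
    [1,12.4,-55.3,0,0],
    [1,0,0,0,0],
    [1,0,0,40,0],
    [1,0,0,40,0],
    [1,0,0,25.3,0],
    [1,0,0,10,0],
    [1,0,0,0,0],
    [1,0,0,0,0],
  ],
)

```text
t: 3.98
tool_pos: [0.4613, 0.3361, 0.1578]
tool_rot: [-3.125, -0.311, -0.004]
contact_force: [-0.1, 0.7, 1.3]
opening: 0.0852
grip_force: 0.0
```

```bash
python3 -c "
from h import *
import cv2
go([.4599,.3357,.1554])
a=get_image('scene')[60:200,310:440,::-1];b=get_image('top')[150:250,150:250,::-1]
cv2.imwrite('pics/g1.png',np.hstack([cv2.resize(np.ascontiguousarray(a),(390,420),interpolation=2),cv2.resize(np.ascontiguousarray(b),(400,400),interpolation=2)[:420] if 0 else cv2.resize(np.ascontiguousarray(b),(410,420),interpolation=2)]))"
```

```text
t 3.975 pos [0.4613 0.3361 0.1578] yaw 11.36 zdir [ 0.0025  0.0013 -1.    ] tool shift mm [-1.5  0.2  2.4] F [-0.07  0.72  1.28] open 0.08523912384850138
```

View pics/g1.png

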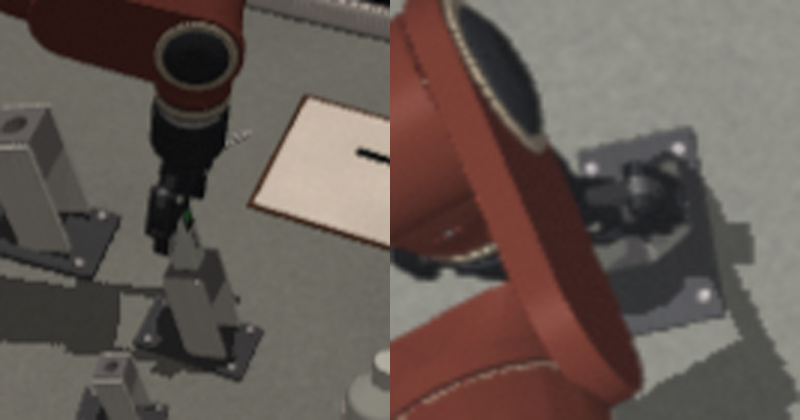

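The fingers straddle the head. Now I'll close the gripper.

Request:
servo_tool(
  increments=[
    [1,-1.5,0,2,0],
    [0.6,0,0,0,0],
    [0.4,0,0,0,0],
    [0,0,0,0,0],
    [0,0,0,0,0],
    [0,0,0,0,0],
    [0,0,0,0,0],
    [0,0,0,0,0],
  ],
  force=25,
)

```text
t: 5.08
tool_pos: [0.4588, 0.3359, 0.1541]
tool_rot: [-3.126, -0.312, 0.0]
contact_force: [-0.9, 0.5, 0.3]
opening: 0.0255
grip_force: 32.6
```

```bash
python3 -c "
from h import *
go([.4599,.3357,.1554])
R=rz(.1989);print(R@[-np.sin(.349)*82,0,np.cos(.349)*82])"
```

```text
t 5.075 pos [0.4588 0.3359 0.1541] yaw 11.4 zdir [-1.e-04  2.e-04 -1.e+00] tool shift mm [ 1.   0.4 -1.3] F [-0.89  0.54  0.3 ] open 0.025453517320163932
[-27.48774419  -5.54056963  77.05664155]
```

Request:
servo_tool(
  increments=[
    [0,-1.7,0,-4.7,0],
    [0,-3.4,0,-9.4,0],
    [0,-3.4,0,-9.4,0],
    [0,-3.4,0,-9.4,0],
    [0,-3.4,0,-9.4,0],
    [0,-3.4,0,-9.4,0],
    [0,-3.4,0,-9.4,0],
    [0,-3.4,0,-9.4,0],
    [0,-3.4,0,-9.4,0],
    [0,-1.9,0,-4.7,0],
    [0,0,0,0,0],
  ],
)

```text
t: 6.45
tool_pos: [0.4287, 0.3298, 0.2391]
tool_rot: [-3.126, -0.312, -0.001]
contact_force: [0.1, 0.4, -0.3]
opening: 0.0253
grip_force: 32.4
```

```bash
cat >>h.py <<'E'
import cv2
def shot(name,a=(60,200,310,440),b=(150,250,150,250)):
    I=lambda n,c:cv2.resize(np.ascontiguousarray(get_image(n)[c[0]:c[1],c[2]:c[3],::-1]),(400,int(400*(c[1]-c[0])/(c[3]-c[2]))),interpolation=2)
    A=I("scene",a);B=I("top",b);h=max(len(A),len(B));P=lambda X:np.pad(X,((0,h-len(X)),(0,0),(0,0)))
    cv2.imwrite(f"pics/{name}.png",np.hstack([P(A),P(B)]))
E
python3 -c "
from h import *
m=rz(.1989)@[6.8e-3,0,0]+[.48,.3398,0]; go([m[0],m[1],.2389]);shot('g2')"
```

```text
t 6.45 pos [0.4287 0.3298 0.2391] yaw 11.4 zdir [ 7.e-04  4.e-04 -1.e+00] tool shift mm [59.   0.3  0.3] F [ 0.15  0.37 -0.32] open 0.025341721365638052
```

View pics/g2.png

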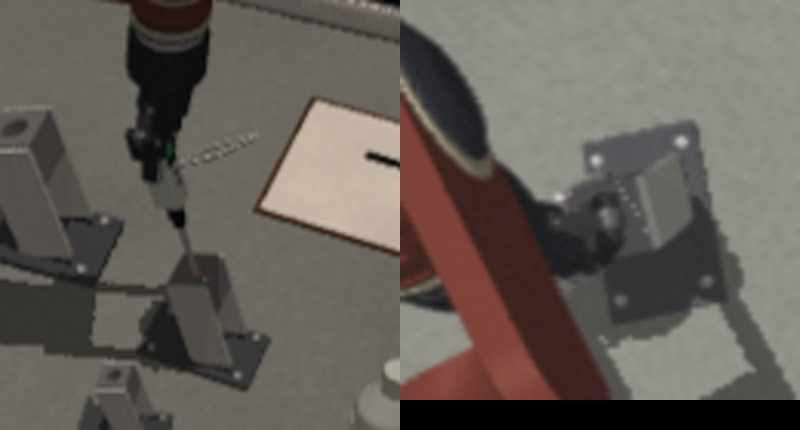

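The thermometer is drawn out with the tip just inside the mouth, still leaning. I'll swing the head over against the mouth edge to bring it upright in the grip.

Request:
servo_tool(
  increments=[
    [0,3,0,3,0],
    [0,6,0,0,0],
    [0,6,0,0,0],
    [0,6,0,0,0],
    [0,6,0,0,0],
    [0,6,0,0,0],
    [0,6,0,0,0],
    [0,6,0,0,0],
    [0,6,0,0,0],
    [0,5,0,0,0],
    [0,3,0,0,0],
    [0,0,0,0,0],
  ],
  force=20,
)

```text
t: 8.05
tool_pos: [0.4868, 0.3414, 0.2356]
tool_rot: [-3.126, -0.312, -0.001]
contact_force: [-2.2, -0.6, 0.1]
opening: 0.0254
grip_force: 33.3
```

```bash
python3 -c "
from h import *
m=rz(.1989)@[6.8e-3,0,0]+[.48,.3398,0]; go([m[0],m[1],.2389]);shot('g3')
import numpy as np
for n in ('scene','top'): print(n,proj(n,[m+[0,0,.258],m+[0,0,.198],m+[0,0,.118]]))"
```

```text
t 8.05 pos [0.4868 0.3414 0.2356] yaw 11.39 zdir [ 5.e-04  1.e-04 -1.e+00] tool shift mm [-0.2  0.2 -3.3] F [-2.21 -0.63  0.15] open 0.025398825537599683
scene [[379.04951995 116.53671926]
 [377.28868952 130.81236579]
 [375.10197301 148.54081452]]
top [[181.25497898 190.42540236]
 [190.62837066 195.74849587]
 [201.44127848 201.88908204]]
```

View pics/g3.png

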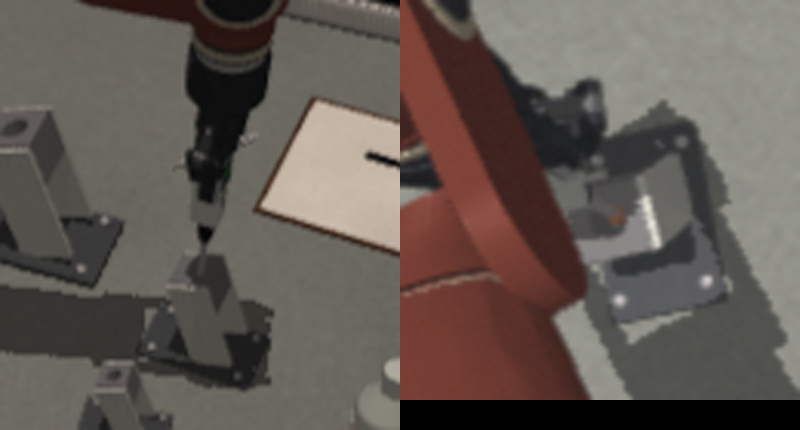

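The thermometer looks nearly upright. I'll back off the edge slightly, lift clear, and measure the tilt.

Request:
servo_tool(
  increments=[
    [0,-3,0,0,0],
    [0,0,0,-5,0],
    [0,0,0,-10,0],
    [0,0,0,-15,0],
    [0,0,0,-20,0],
    [0,0,0,-25,0],
    [0,0,0,-20,0],
    [0,0,0,-10,0],
    [0,0,0,0,0],
    [0,0,0,0,0],
  ],
)

```text
t: 9.4
tool_pos: [0.4832, 0.3406, 0.3394]
tool_rot: [3.125, 0.312, -0.003]
contact_force: [0.4, -0.1, -0.5]
opening: 0.026
grip_force: 33.1
```

```bash
python3 -c "
from h import *
go([.497,-.1493,.25])
o=get_obs();p=o['tool_pos'];g=p+[0,0,.019]
I=cv2.cvtColor(get_image('scene'),cv2.COLOR_RGB2HSV);J=cv2.cvtColor(get_image('top'),cv2.COLOR_RGB2HSV)
print('pred tip',proj('scene',g-[0,0,.16]),proj('top',g-[0,0,.16]),'nose',proj('scene',g-[0,0,.075]))
np.save('s.npy',get_image('scene'));np.save('t.npy',get_image('top'))
shot('g4',(60,170,330,430),(150,250,150,250))"
```

```text
t 9.4 pos [0.4832 0.3406 0.3394] yaw 11.39 zdir [-1.8e-03 -9.0e-04 -1.0e+00] tool shift mm [-83.1 482.9  89.8] F [ 0.44 -0.13 -0.47] open 0.02601494900228715
pred tip [[376.2541478  130.37128549]] [[190.75395895 197.19266224]] nose [[378.7339173  109.86708629]]
```

View pics/g4.png

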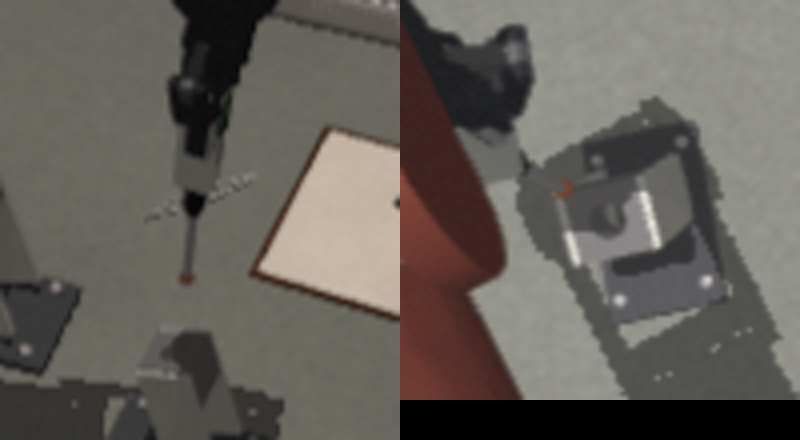

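The tip lies within about 1 px of plumb in both views, so it's upright. Now travelling to the middle ring.

Request:
servo_tool(
  increments=[
    [0,-1.7,10,0,0],
    [0,-4.3,25,0,0],
    [0,-7.2,42,0,0],
    [0,-7.2,42,0,0],
    [0,-7.2,42,0,0],
    [0,-7.2,42,0,0],
    [0,-7.2,42,0,0],
    [0,-7.2,42,0,0],
    [0,-7.2,42,0,0],
    [0,-7.2,42,0,0],
    [0,-7.2,42,0,0],
    [0,-6.6,38,0,0],
  ],
)

```text
t: 11.2
tool_pos: [0.4962, -0.1186, 0.3408]
tool_rot: [3.126, 0.31, 0.001]
contact_force: [0.3, -0.4, -0.3]
opening: 0.0259
grip_force: 33.1
```

Request:
servo_tool(
  increments=[
    [0,-3.4,20,0,0],
    [0,-2.0,11.9,0,0],
    [0,0,0,10,0],
    [0,0,0,20,0],
    [0,0,0,30,0],
    [0,0,0,20,0],
    [0,0,0,10,0],
    [0,0,0,0,0],
    [0,0,0,0,0],
  ],
)

```text
t: 12.32
tool_pos: [0.4984, -0.1492, 0.2518]
tool_rot: [3.125, 0.312, 0.003]
contact_force: [0.3, 0.3, -0.8]
opening: 0.026
grip_force: 33.2
```

```bash
python3 -c "
from h import *
go([.497,-.1493,.226])
g=np.array(get_obs()['tool_pos'])+[0,0,.019]
print('pred tip',proj('scene',g-[0,0,.16]),proj('top',g-[0,0,.16]))
U={}
for n in('scene','top'):
    I=get_image(n);H=cv2.cvtColor(I,cv2.COLOR_RGB2HSV);u0=proj(n,g-[0,0,.16])[0]
    m=(H[...,0]<15)&(H[...,1]>90)&(H[...,2]>50);v,u=np.nonzero(m);k=np.hypot(u-u0[0],v-u0[1])<8
    U[n]=(u[k].mean(),v[k].mean()) if k.any() else None;print(n,k.sum(),U[n])
s=least_squares(lambda X:np.concatenate([proj(n,X)[0]-U[n] for n in U if U[n]]),g-[0,0,.15]);print('tip',s.x,'grip',g,s.cost)
shot('g5',(190,290,240,340),(150,250,350,450))"
```

```text
t 12.325 pos [ 0.4984 -0.1492  0.2518] yaw 11.4 zdir [ 1.8e-03 -8.0e-04 -1.0e+00] tool shift mm [-1.4 -0.2 25.8] F [ 0.26  0.27 -0.84] open 0.025986760947459164
pred tip [[283.31462818 258.3389377 ]] [[398.42643565 194.8149227 ]]
scene 11 (np.float64(283.09090909090907), np.float64(258.0))
top 187 (np.float64(398.2620320855615), np.float64(195.25133689839572))
tip [ 0.49724964 -0.14870302  0.1109134 ] grip [ 0.49837434 -0.1491637   0.27083301] 3.282643669768366e-05
```

View pics/g5.png

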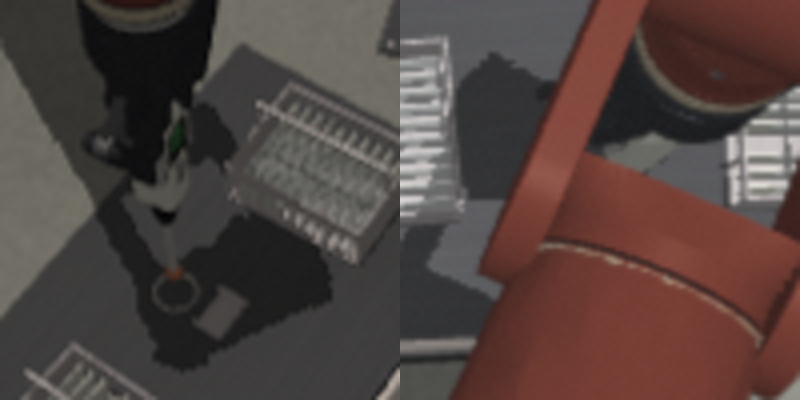

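Request:
servo_tool(
  increments=[
    [0,-1,0,8,0],
    [0,0,0,8,0],
    [0,0,0,4,0],
    [0,0,0,2,0],
    [0,0,0,0,0],
    [0,0,0,0,0],
    [0,0,0,0,0],
  ],
)

```text
t: 13.4
tool_pos: [0.497, -0.1492, 0.2289]
tool_rot: [3.126, 0.312, 0.001]
contact_force: [-0.7, -0.1, -1.1]
opening: 0.0255
grip_force: 33.2
```

Request:
servo_tool(
  increments=[
    [0,0,0,1,0],
    [0,0,0,1,0],
    [0,0,0,0,0],
    [0,0,0,0,0],
  ],
)

```text
t: 13.9
tool_pos: [0.4968, -0.1492, 0.2266]
tool_rot: [-3.126, -0.312, -0.0]
contact_force: [0.4, 0.1, -1.7]
opening: 0.0259
grip_force: 33.2
```

Request:
servo_tool(
  increments=[
    [0,0,0,1,0],
    [0,0,0,1,0],
    [0,0,0,0,0],
    [0,0,0,0,0],
  ],
)

```text
t: 14.4
tool_pos: [0.4968, -0.1492, 0.2246]
tool_rot: [3.126, 0.312, 0.0]
contact_force: [-0.1, 0.1, -1.5]
opening: 0.0262
grip_force: 33.2
```

Request:
servo_tool(
  increments=[
    [0,0,0,1,0],
    [0,0,0,0,0],
    [0,0,0,0,0],
  ],
)

```text
t: 14.78
tool_pos: [0.4969, -0.1492, 0.2237]
tool_rot: [3.126, 0.312, 0.0]
contact_force: [0.6, -0.5, -0.2]
opening: 0.0261
grip_force: 33.2
```

Request:
servo_tool(
  increments=[
    [0,0,0,1,0],
    [0,0,0,0,0],
    [0,0,0,0,0],
  ],
)

```text
t: 15.15
tool_pos: [0.4969, -0.1492, 0.2228]
tool_rot: [3.126, 0.312, 0.0]
contact_force: [-0.2, -0.1, 0.5]
opening: 0.0256
grip_force: 33.3
```

Request:
servo_tool(
  increments=[
    [0,0,0,1,0],
    [0,0,0,0,0],
    [0,0,0,0,0],
  ],
)

```text
t: 15.52
tool_pos: [0.4969, -0.1492, 0.2218]
tool_rot: [3.126, 0.312, 0.0]
contact_force: [-1.1, 0.1, 0.3]
opening: 0.0256
grip_force: 33.3
```

Request:
servo_tool(
  increments=[
    [0,0,0,1,0],
    [0,0,0,0,0],
    [0,0,0,0,0],
    [0,0,0,0,0],
  ],
)

```text
t: 16.02
tool_pos: [0.4969, -0.1492, 0.2207]
tool_rot: [3.126, 0.312, 0.0]
contact_force: [0.4, -0.3, 0.4]
opening: 0.0257
grip_force: 33.4
```

```bash
python3 -c "
from h import *
F=[]
for i in range(30):
    get_image('scene');F.append(get_obs()['contact_force'])
F=np.array(F);print(F.mean(0),F.std(0)/30**.5);go([.497,-.1493,.22])
shot('g6',(190,290,240,340),(150,250,350,450))"
```

```text
[ 0.46363814 -0.35879857  1.36628754] [0.09594109 0.07133869 0.08921533]
t 17.525 pos [ 0.4968 -0.1492  0.2206] yaw 11.4 zdir [ 0.  0. -1.] tool shift mm [0.1 0.2 0.6] F [ 0.19 -0.35  1.62] open 0.025979078389139588
```

View pics/g6.png

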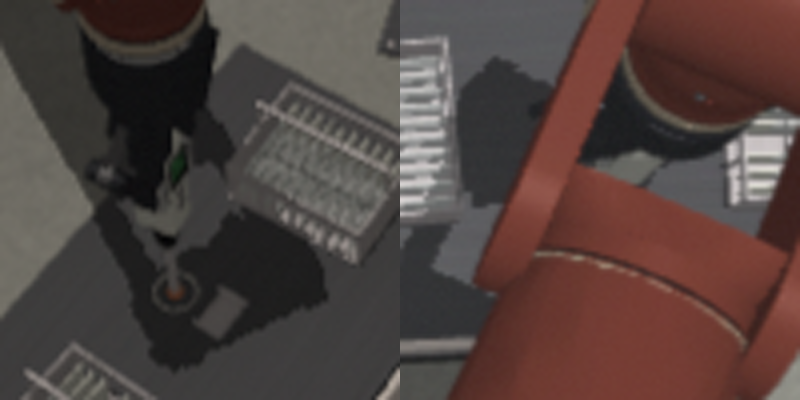

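The tip is centred in the ring and upright. The averaged force is about 2.5 N of spring load, which puts the tip about half way in. Handing in.

```bash
python3 -c "
from station import *
print(finish_job())"
```

```text
the job is handed in; nothing more can be done
None
```

I handed the job in at about 17.6 s, with the thermometer held upright on the free middle ring and its tip pressed about half way in (about 2.5 N by averaged wrist force). The racks, mould and bottle were not touched, and no verdict came back.

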